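Open the tall filter holder

TASK

Two filter holders stand on the bench; take the cover off the tall one so that its filter can be reached. Its cover is held by a bayonet: press it down against the spring, twist it a quarter turn anticlockwise (seen from above) to free it from the hooked lugs, lift it off and set it down, without dropping it, right way up in the shallow white tray. Leave the cover of the short holder alone: do not touch it.

Things in the scene. Friction and masses are not known exactly. Their poses are not given: they have to be found in the camera images.
- tall_cover: TALL holder's grey cover, 0.10-0.21 kg. Origin: centre of its underside, z up. Spigot 48 mm dia., z 0-18 mm; disc 60 mm dia., z 18-26; two ears to 42 mm off the axis along +x and -x; grip bar on top, 56 mm along x, 14 mm thick along y, z 26-68 (pinch across y, fingertips at z 38-45). Press 7 mm (5 at least, bottoms at 9), keep pressing, turn 86 degrees anticlockwise seen from above, lift.
- tall_holder: TALL holder, fixed, white bowl, 101 mm dia., rim 85 mm, lugs 106 mm high, from 33 mm off the axis. Origin: centre of its foot; z up. Locked cover: origin 76 mm above this on the axis, x axes parallel, spigot 9 mm deep in the bore (2 mm play). Spring lifts the cover: 4 N locked, 7.5 N at 7 mm. Pressed, it turns past a tooth; free at 70-105 degrees (stop at 105), it then rises about 5 mm.
- short_cover: Cover of the SHORT holder, same part as tall_cover, locked on a holder of the same shape whose rim is only 45 mm above the bench (this cover's origin is 36 mm above the bench, its bar's top 104 mm). Must not be touched.
- tray: Shallow white plastic tray, 124 x 124 mm outside, 16 mm high, walls and floor 5 mm thick, fixed to the bench. Origin: centre of its underside, on the bench; z up. The cover standing in it has its origin 5 mm above the tray's origin.

How it is judged:
By the outcome, as a careful person would: the job done as asked, in the order asked, and still so for the second after the job is handed in, with the robot touching nothing.
It also fails if it takes over 54 s, if anything falls off the work surface, if the arm or the gripper's body presses on something with over 40 N, if the wrist force passes 120 N, or if a joint passes its speed limit or range.

ROBOT

A 6-joint arm with a two-finger parallel gripper is mounted at the origin on a cart in front of the work surface, level with it; the furniture and walls round the work are solid. World frame = base frame: x ahead of the robot, y to its left, z up, the work surface at z = 0. Lengths are in m, angles in rad, forces in N, time in s.
With the tool pointing down it reaches from about 0.3 to 0.875 m from the base axis. Payload 6.4 kg.
Tool frame: the origin (TCP) lies on the mounting face of the last link; the fingertips stand 173 mm ahead of it and the grasp point (between the pads) lies 155 mm ahead of it (ctrl.tip_reach is the distance from the TCP to the fingertips, in m); z points along the fingers, y is the line along which they close (so a half turn about z gives the same grasp; the last joint's range is limited). The gripper opens to 85 mm and grips with 20 to 120 N. Pads are 22 mm wide; open, the fingers measure 114 mm over their backs; the gripper's body (76 mm by 85 mm) begins 54 mm behind the grasp point. The pads swing forward as they close: fully open they stand 13 mm farther back than shut.
Start: joints at [-1.498, 0.181, 1.607, -0, 1.354, -0.206], TCP at [0.158, -0.553, 0.405] pointing down, gripper open.
Joint ranges: [-2.99, 2.99], [-0.89, 2.07], [0.3, 2.58], [-1.14, 4.28], [0, 2.63], [-3.12, 3.12]. Speed limits (rad/s): [2.57, 2.57, 3.01, 3.14, 3.14, 3.14].

INTERFACE

Orientations are given as a unit quaternion [w, x, y, z].
In Python, from bench import ctrl gives the robot as it stands.
- The arm moves only by the shell command python3 -m pendant 'ROWS'. ROWS is JSON, a list that holds one entry, the list of rows, each a list of 7 numbers: the opening, from 0 (shut) to 1 (fully open), then the shift along the tool's x, y, z in mm, then the turn, a rotation vector about the tool's x, y, z in rad. A call has 1 to 5 rows; each row is the pose to reach, as a shift and turn from the pose commanded when the call began, along the tool's axes at that moment; what a row does not reach only later rows make up. A row lasts 1/12 s, in which the tool goes at most 41.7 mm and 7.16 degrees, less where a joint would pass 70% of its speed; a pose out of reach is approached as far as the arm can. A call with a gripper value outside its range is refused whole. The fingers move at their own pace and stop on an object; the grip force is fixed at half the most. Time passes only in rows, so rows that repeat a pose let the fingers close. It gives the time, the measured TCP pose, the force, the opening and the grip force at its end, in the units of the state.
- ctrl.get_obs(): the state, without advancing time (a new reading comes with each control period).
- ctrl.camera(name): name is "scene" or "top" or "wrist"; returns the picture (400x640x3 uint8, red, green, blue); there is no depth.
- ctrl.camera_params(name): a dict with "mtx" (3x3 intrinsics, pixels), "distortion" ([k1, k2, p1, p2, k3] as OpenCV has them; the pictures are not rectified), "world_from_camera" (4x4, takes a point from camera to world coordinates); the wrist camera has in their place "tool_from_camera" (4x4, takes a point from camera to tool coordinates, whose origin is the TCP and whose axes are the flange's). Camera axes: x right, y down, z forward; pixel columns grow to the right and rows downward; lengths in m; the calibration is good to about 2 mm. A picture is of the moment at which its call begins: read the wrist's pose just before it. camera_params takes no time and is no camera call.
- ctrl.hand_in(): hands the job in; it is judged then, once.
Trained networks look in the newest picture that a camera, given by its name, has taken for a name from the list of things; names that differ only in an ending like _2 or _b are one class to them, and where a whole thing is asked for, a point or a joint stands for the part that bears it (a point fixed in the world has none). Each returns a list of dicts, best first, with "confidence" (0 to 1); they miss things now and then, are a little off and sometimes report something else, mostly with a low value. They report only what shows in the picture. A call takes as long as a camera call.
- ctrl.boxes_of(camera, name): "point" ([column, row] as shares, 0 to 1, of the picture: columns of its width, rows of its height, amid what is visible of it).
The state is a dict: "time_s": time; "q": joint angles; "dq": joint speeds; "joint_efforts": joint torques, N m; "eef_pos": TCP position; "eef_rot": TCP orientation; "wrist_force": force on the tool from outside, world axes, zero at the start; "torque": the same for the moment, N m; "opening": opening from 0.0 (shut) to 1.0 (fully open); "grasp_force": force on a finger pad.
Only numpy, scipy, OpenCV 4.12 (cv2) and the standard library are available. Lean on these libraries where they do the work, as an engineer would, in place of code of your own. Each camera call takes 0.05 s, during which the arm holds its last target. There are 200 camera calls.

## Working session

There is one attempt and no reset: what is moved stays moved. The work goes in short steps, Python scripts to look and compute and a shell command to move; the robot and the scene stay as the last step left them, time stands still between calls to the robot, and variables do not carry over. Pictures are saved under pics/ and viewed, at most 14 in all, crops included, and the job is handed in when it is done.

```bash
mkdir -p pics; cat > h.py <<'E'
import numpy as np, cv2
from bench import ctrl
def snap(n,f):
    im=ctrl.camera(n); cv2.imwrite('pics/'+f,im[:,:,::-1]); return im
def ray(n,uv,Tw=None):
    p=ctrl.camera_params(n)
    T=np.array(p.get("world_from_camera")) if Tw is None else Tw@np.array(p["tool_from_camera"])
    d=cv2.undistortPoints(np.array([[uv]],float),np.array(p["mtx"]),np.array(p["distortion"])).ravel()
    return T[:3,3],T[:3,:3]@np.array([d[0],d[1],1])
def atz(n,uv,z,Tw=None):
    o,d=ray(n,uv,Tw); return o+d*(z-o[2])/d[2]
def tool():
    o=ctrl.get_obs(); w,x,y,z=o["eef_rot"]
    from scipy.spatial.transform import Rotation as R
    T=np.eye(4);T[:3,:3]=R.from_quat([x,y,z,w]).as_matrix();T[:3,3]=o["eef_pos"];return T
E
python3 - <<'E'
from h import *
np.set_printoptions(precision=3,suppress=True)
print(tool())
for c in("top","scene"):
    im=snap(c,c+'0.png')
    print(c,np.array(ctrl.camera_params(c)["world_from_camera"]))
    for n,z in(("tall_cover",.11),("tall_holder",.05),("short_cover",.07),("tray",.005)):
        for b in ctrl.boxes_of(c,n)[:3]:
            uv=np.array(b["point"])*[640,400]; print(n,round(b["confidence"],2),uv,atz(c,uv,z))
a=np.vstack([cv2.imread('pics/top0.png'),cv2.imread('pics/scene0.png')])
cv2.imwrite('pics/both0.png',cv2.resize(a,(480,600),interpolation=cv2.INTER_AREA))
E
```

```text
[[ 0.961  0.275 -0.     0.158]
 [ 0.275 -0.961  0.002 -0.553]
 [ 0.    -0.002 -1.     0.404]
 [ 0.     0.     0.     1.   ]]
top [[-0.027 -0.998  0.065  0.385]
 [-1.     0.027 -0.001 -0.098]
 [-0.001 -0.065 -0.998  0.92 ]
 [ 0.     0.     0.     1.   ]]
tall_cover 0.78 [312.896 206.88 ] [ 0.43  -0.074  0.11 ]
tall_holder 0.62 [304.32 202.68] [ 0.443 -0.054  0.05 ]
short_cover 0.61 [217.28 201.4 ] [0.449 0.126 0.07 ]
short_cover 0.47 [420.928 201.52 ] [ 0.438 -0.298  0.07 ]
tray 0.71 [420.8 203.4] [ 0.437 -0.313  0.005]
scene [[-0.493 -0.559  0.667 -0.298]
 [-0.87   0.298 -0.393  0.357]
 [ 0.021 -0.774 -0.633  0.817]
 [ 0.     0.     0.     1.   ]]
tall_holder 0.6 [314.496 251.   ] [ 0.382 -0.033  0.05 ]
short_cover 0.75 [234.176 248.6  ] [0.452 0.126 0.07 ]
tray 0.77 [414.4 208.6] [ 0.435 -0.359  0.005]
```

View pics/top0.png

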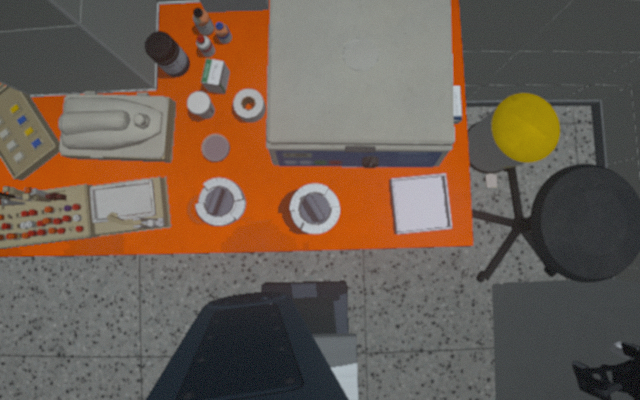

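View pics/scene0.png

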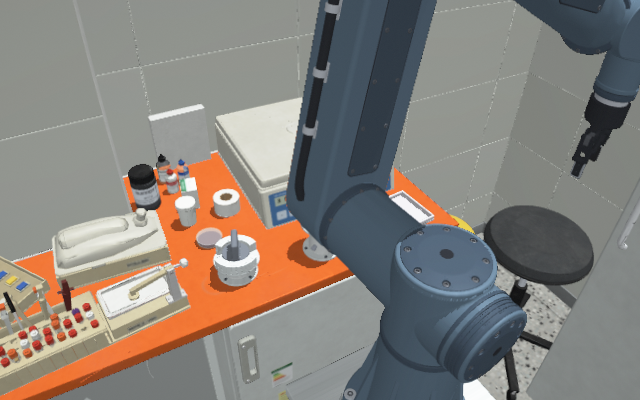

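The top view shows the tall holder at (315,208), the short one at (220,202) and the tray at (421,204). Next I'll zoom in on the bar to get its angle.

```bash
python3 - <<'E'
import cv2
im=cv2.imread('pics/top0.png')[165:250,270:470]
cv2.imwrite('pics/c1.png',cv2.resize(im,None,fx=4,fy=4,interpolation=cv2.INTER_CUBIC))
E
```

```text
(no output)
```

View pics/c1.png

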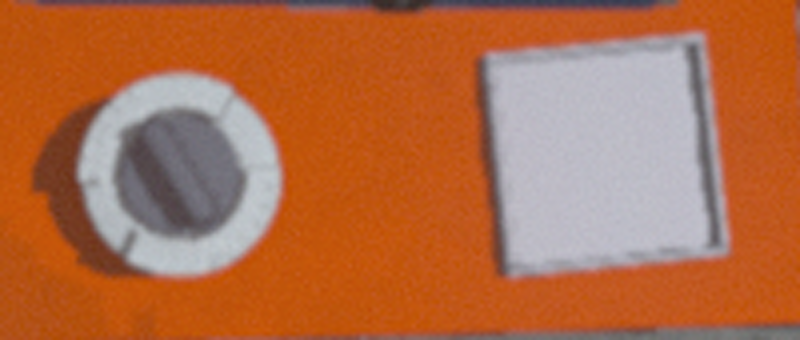

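The bowl centre is at about pixel (315,208). In the image the bar runs down and to the right, so its yaw is about 27°. I'll move above it for a close look.

```bash
python3 -m pendant '[[[1,28,-27.5,0,0,0,0],[1,56,-55,0,0,0,0],[1,84,-82.5,0,0,0,0],[1,112,-110,0,0,0,0],[1,140,-137.5,0,0,0,0]]]'
python3 -m pendant '[[[1,28,-27.5,0,0,0,0],[1,56,-55,0,0,0,0],[1,84,-82.5,0,0,0,0],[1,112,-110,0,0,0,0],[1,140,-137.5,0,0,0,0]]]'
python3 -m pendant '[[[1,28,-27.5,0,0,0,-0.05],[1,56,-55,0,0,0,-0.1],[1,84,-82.5,0,0,0,-0.15],[1,112,-110,0,0,0,-0.19],[1,112,-110,0,0,0,-0.19]]]'
python3 - <<'E'
from h import *
np.set_printoptions(precision=3,suppress=True)
T=tool();print(T,ctrl.get_obs()["q"],ctrl.get_obs()["wrist_force"])
snap("wrist","w1.png");print(ctrl.camera_params("wrist")["tool_from_camera"])
for n,z in(("tall_cover",.12),("tall_holder",.085)):
    for b in ctrl.boxes_of("wrist",n)[:2]:
        uv=np.array(b["point"])*[640,400]; print(n,round(b["confidence"],2),uv,atz("wrist",uv,z,T))
E
```

```text
time_s: 0.92
eef_pos: [0.2554, -0.3805, 0.4047]
eef_rot: [0.0, 0.99, 0.139, 0.0]
wrist_force: [1.2, -0.7, 0.7]
opening: 1.002
grasp_force: 0.0
time_s: 1.33
eef_pos: [0.3522, -0.2096, 0.4051]
eef_rot: [0.0, 0.99, 0.139, 0.0]
wrist_force: [1.3, 0.3, -0.3]
opening: 1.004
grasp_force: 0.0
time_s: 1.75
eef_pos: [0.4309, -0.0693, 0.4051]
eef_rot: [-0.001, 0.972, 0.237, 0.001]
wrist_force: [-0.1, 0.4, -0.5]
opening: 1.0
grasp_force: 0.0
[[ 0.888  0.46   0.002  0.431]
 [ 0.46  -0.888  0.002 -0.069]
 [ 0.003 -0.001 -1.     0.405]
 [ 0.     0.     0.     1.   ]] [-0.434 -0.145  1.937  0.003  1.348  0.658] [-0.138  0.392 -0.518]
[[ 0.001 -0.961 -0.276  0.07 ]
 [ 1.     0.     0.     0.   ]
 [-0.    -0.276  0.961  0.031]
 [ 0.     0.     0.     1.   ]]
tall_cover 0.59 [329.024 193.6  ] [ 0.435 -0.072  0.12 ]
tall_holder 0.58 [337.024 165.6  ] [ 0.458 -0.07   0.085]
```

View pics/w1.png

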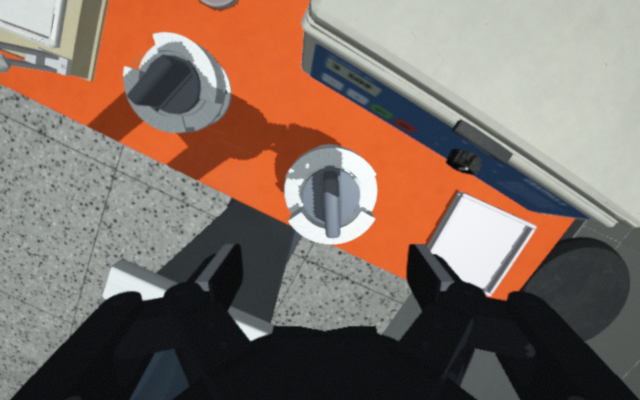

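The networks' labels can't be trusted here. In the wrist view the left holder's ring (124–230 px wide) looks larger than the right one's (285–378), so I'll check the heights geometrically before going down.

```bash
python3 - <<'E'
from h import *
np.set_printoptions(precision=3,suppress=True)
T=tool()
W=cv2.imread('pics/w1.png')
def ringfit(f,box):
    im=cv2.imread('pics/'+f);x0,y0,x1,y1=box;hsv=cv2.cvtColor(im[y0:y1,x0:x1],cv2.COLOR_BGR2HSV)
    m=((hsv[...,1]<60)&(hsv[...,2]>60)).astype(np.uint8)
    cs=max(cv2.findContours(m,0,1)[0],key=cv2.contourArea)
    return cv2.boundingRect(cs),cv2.minEnclosingCircle(cs),(x0,y0)
print('top L',ringfit('top0.png',(185,170,255,235)))
print('top R',ringfit('top0.png',(275,172,360,246)))
print('f top',ctrl.camera_params("top")["mtx"])
# bar-top hypothesis: project centre of bar top at candidates
def proj(n,P,Tw=None):
    p=ctrl.camera_params(n);M=np.array(p["world_from_camera"]) if Tw is None else Tw@np.array(p["tool_from_camera"])
    C=np.linalg.inv(M);r,_=cv2.Rodrigues(C[:3,:3])
    return cv2.projectPoints(np.array(P,float).reshape(-1,3),r,C[:3,3],np.array(p["mtx"]),np.array(p["distortion"]))[0].reshape(-1,2)
a=np.linspace(0,2*np.pi,60)
V=W.copy();Tp=cv2.imread('pics/top0.png')
for uv in((220,202),(315.3,208.5)):
  for zr,col in((.085,(0,0,255)),(.045,(255,0,0))):
    c=atz("top",uv,zr);print(uv,zr,c)
    P=[c+np.array([.0505*np.cos(t),.0505*np.sin(t),0]) for t in a]
    for im,q in((V,proj("wrist",P,T)),(Tp,proj("top",P))): cv2.polylines(im,[np.int32(q*8)],True,col,1,cv2.LINE_AA,3)
a=cv2.resize(V[0:260,90:410],None,fx=2,fy=2)[:, :440+200];b=cv2.resize(Tp[165:245,180:360],None,fx=3.555,fy=3.555)
b=b[:, :640];o=np.vstack([a,b[:, :640]]) if b.shape[1]==640 else np.vstack([a,cv2.resize(b,(640,284))])
cv2.imwrite('pics/c2.png',cv2.resize(o,(477,600),interpolation=cv2.INTER_AREA))
E
```

```text
top L ((10, 8, 51, 48), ((34.86082458496094, 32.18041229248047), 25.152631759643555), (185, 170))
top R ((14, 12, 51, 50), ((39.19811248779297, 36.39937210083008), 25.426475524902344), (275, 172))
f top [[410.864   0.    325.391]
 [  0.    410.864 202.859]
 [  0.      0.      1.   ]]
(220, 202) 0.085 [0.447 0.117 0.085]
(220, 202) 0.045 [0.45  0.127 0.045]
(315.3, 208.5) 0.085 [ 0.428 -0.078  0.085]
(315.3, 208.5) 0.045 [ 0.43  -0.077  0.045]
```

View pics/c2.png

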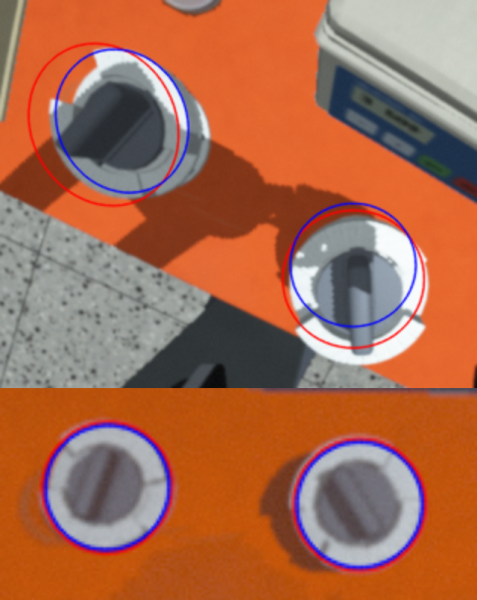

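The right ring fits the 85 mm rim height and the left fits 45 mm, so the right holder is the tall one. Now I'll overlay the bar model to refine its position and yaw.

```bash
cat >> h.py <<'E'
def proj(n,P,Tw=None):
    p=ctrl.camera_params(n);M=np.array(p["world_from_camera"]) if Tw is None else Tw@np.array(p["tool_from_camera"])
    C=np.linalg.inv(M);r,_=cv2.Rodrigues(C[:3,:3])
    return cv2.projectPoints(np.array(P,float).reshape(-1,3),r,C[:3,3],np.array(p["mtx"]),np.array(p["distortion"]))[0].reshape(-1,2)
def draw(V,n,c,yaw,z0,Tw=None,k=1):
    cs,s=np.cos(yaw),np.sin(yaw);R=np.array([[cs,-s],[s,cs]])
    def put(pts,z,col): 
        P=np.c_[np.array(pts)@R.T+c,np.full(len(pts),z)];cv2.polylines(V,[np.int32(proj(n,P,Tw)*k*8+4*k)],True,col,1,cv2.LINE_AA,3)
    put([(.028,.007),(-.028,.007),(-.028,-.007),(.028,-.007)],z0+.068,(0,0,255))
    a=np.linspace(0,2*np.pi,60);circ=np.c_[np.cos(a),np.sin(a)]
    put(circ*.030,z0+.026,(0,255,0)); return put,circ
E
python3 - <<'E'
from h import *
T=tool();o=[]
for f,n,Tw,(x0,y0,x1,y1) in(('w1.png',"wrist",T,(270,130,400,255)),('top0.png',"top",None,(283,175,348,238))):
    k=3 if n=="wrist" else 6
    im=cv2.resize(cv2.imread('pics/'+f),None,fx=k,fy=k,interpolation=cv2.INTER_CUBIC)
    raw=im.copy();put,c=draw(im,n,np.array([.428,-.078]),np.deg2rad(27.4),.076,Tw,k);put(c*.0505,.085,(255,0,0));put(c*.0505,.106,(255,0,255))
    o.append(cv2.resize(im[y0*k:y1*k,x0*k:x1*k],(390,375)))
cv2.imwrite('pics/c3.png',np.hstack(o))
E
```

```text
(no output)
```

View pics/c3.png

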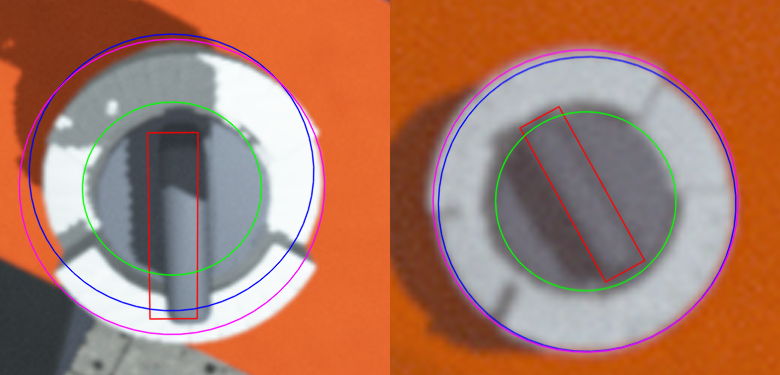

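In the wrist view the real bar sits about 4 px right of my model and is turned about 2° more. I'll descend to just above it with that correction and look again.

```bash
python3 -m pendant '[[[1,-3,3,30,0,0,-0.01],[1,-6,6,60,0,0,-0.02],[1,-8.5,9,85,0,0,-0.03],[1,-8.5,9,90,0,0,-0.03],[1,-8.5,9,90,0,0,-0.03]]]'
python3 - <<'E'
from h import *
np.set_printoptions(precision=3,suppress=True)
T=tool();print(T,ctrl.tip_reach)
im=snap("wrist","w2.png")
draw(v:=im[:,:,::-1].copy(),"wrist",np.array([.4275,-.0815]),np.deg2rad(29),.076,T)
cv2.imwrite('pics/w2o.png',v)
E
```

```text
time_s: 2.32
eef_pos: [0.4246, -0.0877, 0.3133]
eef_rot: [-0.001, 0.97, 0.245, -0.002]
wrist_force: [-1.1, 0.5, 0.5]
opening: 1.001
grasp_force: 0.0
[[ 0.88   0.475 -0.004  0.425]
 [ 0.475 -0.88   0.002 -0.088]
 [-0.002 -0.003 -1.     0.313]
 [ 0.     0.     0.     1.   ]] 0.1734
```

View pics/w2o.png

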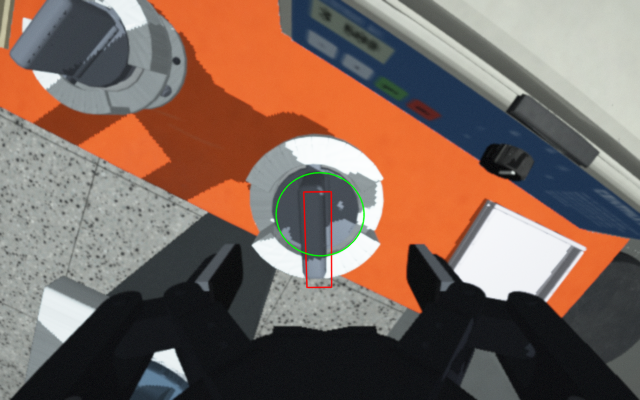

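The bar is at column ~315 and the finger midpoint at ~325, with the disc centre at (318,212). That puts the axis at about (0.428,-0.0795), so I'll shift and check where the arm settles.

```bash
python3 -m pendant '[[[1,7,-5.5,0,0,0,0],[1,7,-5.5,0,0,0,0],[1,7,-5.5,0,0,0,0],[1,7,-5.5,0,0,0,0]]]'
python3 - <<'E'
from h import *
np.set_printoptions(precision=4,suppress=True)
T=tool();print(T)
im=snap("wrist","w3.png");v=im[:,:,::-1].copy()
draw(v,"wrist",np.array([.428,-.0795]),np.deg2rad(28.5),.076,T)
cv2.imwrite('pics/w3o.png',cv2.resize(v[130:330,200:450],None,fx=3,fy=3))
E
```

```text
time_s: 2.7
eef_pos: [0.4296, -0.0783, 0.3158]
eef_rot: [0.001, 0.969, 0.247, 0.001]
wrist_force: [0.3, -0.3, -0.7]
opening: 1.002
grasp_force: 0.0
[[ 0.8778  0.479   0.0018  0.4296]
 [ 0.479  -0.8778 -0.001  -0.0783]
 [ 0.0012  0.0017 -1.      0.3158]
 [ 0.      0.      0.      1.    ]]
```

View pics/w3o.png

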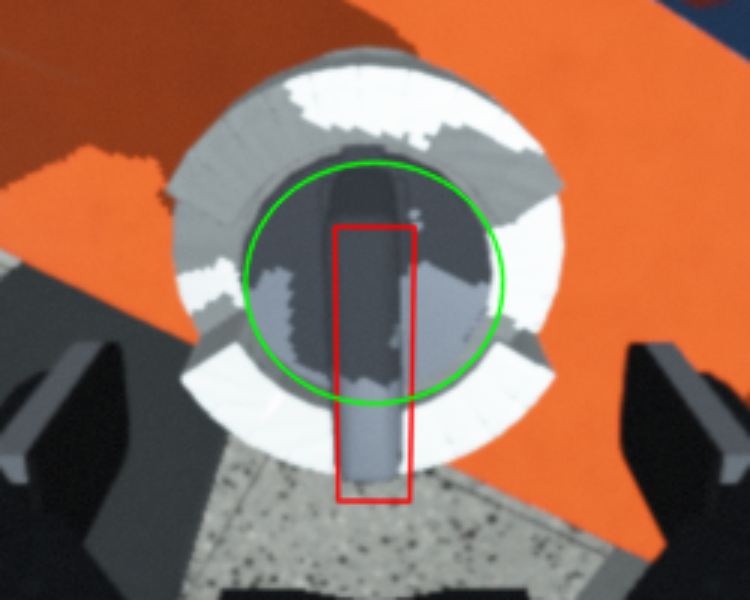

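The bar is centred between the fingers (370 against 375) and the disc is under the tool axis. I'll descend 26 mm and close.

```bash
python3 -m pendant '[[[1,0,0,9,0,0,0],[1,0,0,18,0,0,0],[1,0,0,26,0,0,0],[1,0,0,26,0,0,0],[1,0,0,26,0,0,0]]]' | egrep 'pos|force'
python3 -m pendant '[[[0,0,0,0,0,0,0],[0,0,0,0,0,0,0],[0,0,0,0,0,0,0],[0,0,0,0,0,0,0],[0,0,0,0,0,0,0]]]'
python3 -m pendant '[[[0,0,0,0,0,0,0],[0,0,0,0,0,0,0],[0,0,0,0,0,0,0],[0,0,0,0,0,0,0],[0,0,0,0,0,0,0]]]'
```

```text
eef_pos: [0.4287, -0.0783, 0.2876]
wrist_force: [0.6, -0.8, 0.7]
grasp_force: 0.0
time_s: 3.58
eef_pos: [0.4293, -0.0785, 0.2889]
eef_rot: [0.0, 0.969, 0.247, 0.0]
wrist_force: [0.2, -0.0, -0.1]
opening: 0.297
grasp_force: 0.0
time_s: 4.0
eef_pos: [0.429, -0.078, 0.2888]
eef_rot: [-0.001, 0.969, 0.247, -0.0]
wrist_force: [-1.7, 4.0, 5.6]
opening: 0.154
grasp_force: 58.2
```

```bash
python3 -m pendant '[[[0,0,0,2,0,0,0],[0,0,0,4,0,0,0],[0,0,0,6,0,0,0],[0,0,0,7,0,0,0],[0,0,0,7,0,0,0]]]'
python3 -m pendant '[[[0,0,0,0,0,0,0],[0,0,0,0,0,0,0]]]' | egrep 'pos|force'
```

```text
time_s: 4.42
eef_pos: [0.4291, -0.078, 0.2819]
eef_rot: [-0.001, 0.969, 0.247, -0.0]
wrist_force: [-2.3, 5.3, 6.0]
opening: 0.153
grasp_force: 58.6
eef_pos: [0.4291, -0.078, 0.2819]
wrist_force: [-2.7, 6.3, 6.6]
grasp_force: 58.5
```

```bash
python3 -m pendant '[[[0,0,0,0,0,0,-0.1],[0,0,0,0,0,0,-0.2],[0,0,0,0,0,0,-0.3],[0,0,0,0,0,0,-0.4],[0,0,0,0,0,0,-0.5]]]'; python3 -c "
from h import *;print(ctrl.get_obs()['torque'],ctrl.get_obs()['q'])"
```

```text
time_s: 5.0
eef_pos: [0.4297, -0.079, 0.2825]
eef_rot: [0.001, 0.877, 0.481, 0.0]
wrist_force: [-1.6, -0.7, 5.2]
opening: 0.156
grasp_force: 58.0
[-0.03244503  0.11256868 -0.03888487] [-4.54591501e-01  2.56341353e-02  2.04934268e+00 -8.96475753e-04
  1.06414886e+00  1.12996038e-01]
```

Low torque. I'll keep turning.

```bash
python3 -m pendant '[[[0,0,0,0,0,0,-0.1],[0,0,0,0,0,0,-0.2],[0,0,0,0,0,0,-0.3],[0,0,0,0,0,0,-0.4],[0,0,0,0,0,0,-0.5]]]'
python3 -m pendant '[[[0,0,0,0,0,0,-0.1],[0,0,0,0,0,0,-0.2],[0,0,0,0,0,0,-0.3],[0,0,0,0,0,0,-0.4],[0,0,0,0,0,0,-0.5]]]'
python3 -m pendant '[[[0,0,0,0,0,0,0],[0,0,0,0,0,0,0]]]'
python3 - <<'E'
from h import *
print(ctrl.get_obs()['torque'],ctrl.get_obs()['q']);print(tool())
snap("wrist","w4.png")
E
```

```text
time_s: 5.42
eef_pos: [0.4298, -0.079, 0.2826]
eef_rot: [0.001, 0.731, 0.683, 0.0]
wrist_force: [-1.7, 0.8, 5.5]
opening: 0.151
grasp_force: 58.0
time_s: 5.83
eef_pos: [0.4298, -0.0789, 0.2826]
eef_rot: [0.001, 0.539, 0.842, 0.0]
wrist_force: [-1.0, 0.8, 5.8]
opening: 0.154
grasp_force: 58.1
time_s: 6.0
eef_pos: [0.4298, -0.0789, 0.2826]
eef_rot: [0.001, 0.541, 0.841, 0.0]
wrist_force: [0.1, 0.5, 5.4]
opening: 0.154
grasp_force: 58.3
[0.19049189 0.00826375 0.03345038] [-4.54436559e-01  2.56236544e-02  2.04922661e+00 -2.44232875e-04
  1.06405551e+00 -8.82646407e-01]
[[-0.41534795  0.90965966  0.00232046  0.42981996]
 [ 0.90965993  0.41535157 -0.0013713  -0.07891208]
 [-0.00221122  0.00154127 -0.99999637  0.28259734]
 [ 0.          0.          0.          1.        ]]
```

View pics/w4.png

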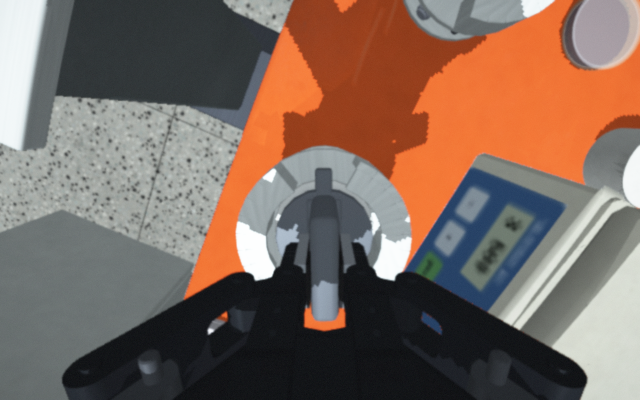

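The bar turned with the gripper, and its ear shows in the gap between the lugs at (323,180). I'll lift slowly and watch the force.

```bash
python3 -m pendant '[[[0,0,0,-3,0,0,0],[0,0,0,-6,0,0,0],[0,0,0,-9,0,0,0],[0,0,0,-12,0,0,0],[0,0,0,-15,0,0,0]]]'
python3 -m pendant '[[[0,0,0,-6,0,0,0],[0,0,0,-12,0,0,0],[0,0,0,-20,0,0,0],[0,0,0,-30,0,0,0],[0,0,0,-45,0,0,0]]]'
python3 - <<'E'
from h import *
print(ctrl.get_obs()['torque']);T=tool();print(T)
top=ctrl.camera("top");cv2.imwrite('pics/top1.png',top[:,:,::-1])
im=snap("wrist","w5.png")
cv2.imwrite('pics/c5.png',np.hstack([cv2.resize(im[:,:,::-1],(400,250)),cv2.resize(top[165:265,270:470][:,:,::-1],(400,200)).copy() if 0 else cv2.resize(top[140:265,270:470][:,:,::-1],(400,250))]))
E
```

```text
time_s: 6.47
eef_pos: [0.4289, -0.0784, 0.2966]
eef_rot: [-0.001, 0.541, 0.841, -0.0]
wrist_force: [-0.0, -0.7, -1.6]
opening: 0.152
grasp_force: 58.1
time_s: 6.88
eef_pos: [0.4287, -0.0783, 0.3419]
eef_rot: [-0.001, 0.541, 0.841, -0.0]
wrist_force: [0.9, -0.0, -0.2]
opening: 0.151
grasp_force: 58.1
[-0.01844372 -0.01183704 -0.00335649]
[[-4.15058623e-01  9.09792757e-01 -1.86532524e-03  4.28717708e-01]
 [ 9.09793375e-01  4.15060618e-01  8.35898878e-04 -7.82911569e-02]
 [ 1.53471779e-03 -1.35011351e-03 -9.99997911e-01  3.41857035e-01]
 [ 0.00000000e+00  0.00000000e+00  0.00000000e+00  1.00000000e+00]]
```

View pics/c5.png

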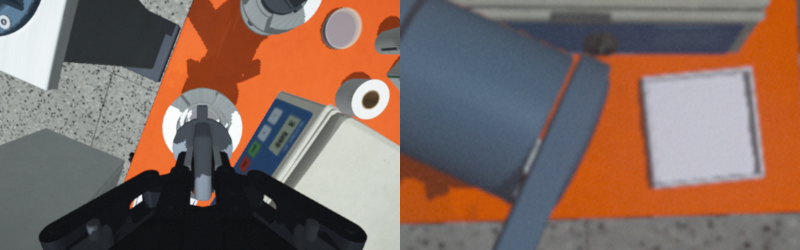

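The cover is off and hanging straight in the gripper, with the bowl open behind it. Carrying it to the tray, centre about (0.437,-0.313).

```bash
python3 -m pendant '[[[0,-20,-8,0,0,0,0],[0,-50,-21,0,0,0,0],[0,-80,-33,0,0,0,0],[0,-110,-46,0,0,0,0],[0,-140,-58,0,0,0,0]]]' | egrep 'pos|force'
python3 -m pendant '[[[0,-30,-13,0,0,0,0],[0,-60,-26,0,0,0,0],[0,-77,-32,0,0,0,0],[0,-77,-32,0,0,0,0],[0,-77,-32,0,0,0,0]]]'
python3 - <<'E'
from h import *
T=tool();np.set_printoptions(precision=4,suppress=True);print(T)
# tray centre from its corners in the first top view
c=np.array([[483,55],[703,35],[728,250],[508,275]])/4+[270,165]
P=np.array([atz("top",u,.016) for u in c]);print(P,P.mean(0))
im=snap("wrist","w6.png");v=im[:,:,::-1].copy()
cv2.polylines(v,[np.int32(proj("wrist",P,T))],True,(0,0,255),1);cv2.imwrite('pics/w6o.png',v)
E
```

```text
eef_pos: [0.4342, -0.2313, 0.3415]
wrist_force: [1.5, 0.9, -0.5]
grasp_force: 58.2
time_s: 7.82
eef_pos: [0.437, -0.3139, 0.341]
eef_rot: [-0.001, 0.542, 0.841, 0.0]
wrist_force: [0.6, 0.7, -1.1]
opening: 0.151
grasp_force: 58.2
[[-0.4133  0.9106 -0.0007  0.437 ]
 [ 0.9106  0.4133  0.0011 -0.3139]
 [ 0.0013 -0.0002 -1.      0.341 ]
 [ 0.      0.      0.      1.    ]]
[[ 0.4934 -0.2453  0.016 ]
 [ 0.5015 -0.3689  0.016 ]
 [ 0.3816 -0.3774  0.016 ]
 [ 0.3714 -0.2546  0.016 ]] [ 0.437  -0.3116  0.016 ]
```

View pics/w6o.png

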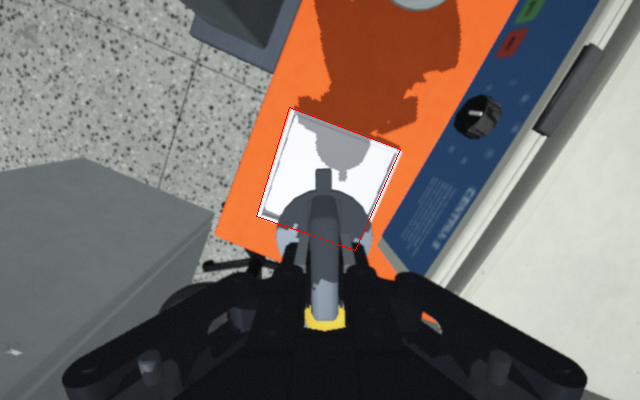

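The tray outline agrees with the picture. I'll lower to about 13 mm above the floor, then go in small steps and watch the force.

```bash
python3 -m pendant '[[[0,0,0,25,0,0,0],[0,0,0,55,0,0,0],[0,0,0,85,0,0,0],[0,0,0,100,0,0,0],[0,0,0,110,0,0,0]]]' | egrep 'pos|force'
python3 -m pendant '[[[0,0,0,2,0,0,0],[0,0,0,4,0,0,0],[0,0,0,6,0,0,0],[0,0,0,7,0,0,0],[0,0,0,7,0,0,0]]]' | egrep 'pos|force'
python3 -m pendant '[[[0,0,0,1,0,0,0],[0,0,0,2,0,0,0],[0,0,0,2,0,0,0]]]' | egrep 'pos|force'
python3 -m pendant '[[[0,0,0,1,0,0,0],[0,0,0,1,0,0,0]]]' | egrep 'pos|force'
```

```text
eef_pos: [0.4367, -0.3109, 0.2291]
wrist_force: [-0.9, 0.9, -0.6]
grasp_force: 58.2
eef_pos: [0.4377, -0.3135, 0.2256]
wrist_force: [-0.5, -0.5, -1.6]
grasp_force: 58.2
eef_pos: [0.4374, -0.3133, 0.2228]
wrist_force: [-0.3, 0.8, -1.1]
grasp_force: 58.2
eef_pos: [0.4373, -0.3132, 0.2216]
wrist_force: [-0.9, 0.4, -1.5]
grasp_force: 58.2
```

```bash
python3 -m pendant '[[[0,0,0,1,0,0,0],[0,0,0,1,0,0,0]]]' | egrep 'pos|wrist'
python3 -m pendant '[[[0,0,0,1,0,0,0],[0,0,0,1,0,0,0]]]' | egrep 'pos|wrist'
python3 -m pendant '[[[0,0,0,1,0,0,0],[0,0,0,1,0,0,0]]]' | egrep 'pos|wrist'
```

```text
eef_pos: [0.4373, -0.3132, 0.2205]
wrist_force: [-0.1, -0.1, -1.1]
eef_pos: [0.4373, -0.3132, 0.2195]
wrist_force: [0.4, 0.7, -1.2]
eef_pos: [0.4373, -0.3132, 0.2185]
wrist_force: [0.2, 0.0, -1.2]
```

```bash
for i in 1; do python3 -m pendant '[[[0,0,0,1,0,0,0],[0,0,0,1,0,0,0]]]' | egrep 'pos|wrist'; done
python3 -m pendant '[[[0,0,0,0.7,0,0,0],[0,0,0,0.7,0,0,0]]]' | egrep 'pos|wrist'
```

```text
eef_pos: [0.4374, -0.3134, 0.2182]
wrist_force: [-2.4, 0.9, 4.3]
eef_pos: [0.4375, -0.3135, 0.2182]
wrist_force: [-4.6, 2.3, 11.2]
```

Contact at z = 0.2182. I'll ease off, open, check and retreat.

```bash
python3 -m pendant '[[[0,0,0,-0.8,0,0,0],[0,0,0,-0.8,0,0,0]]]' | egrep 'pos|wrist'
python3 -m pendant '[[[0.3,0,0,0,0,0,0],[0.45,0,0,0,0,0,0],[0.5,0,0,0,0,0,0],[0.5,0,0,0,0,0,0],[0.5,0,0,0,0,0,0]]]'
python3 -m pendant '[[[0.5,0,0,0,0,0,0],[0.5,0,0,0,0,0,0]]]'
```

```text
eef_pos: [0.4375, -0.3134, 0.2183]
wrist_force: [-1.5, 0.6, 4.8]
time_s: 10.53
eef_pos: [0.4373, -0.3132, 0.2176]
eef_rot: [-0.0, 0.541, 0.841, 0.0]
wrist_force: [-0.5, 1.2, 0.2]
opening: 0.5
grasp_force: 0.0
time_s: 10.7
eef_pos: [0.4374, -0.3133, 0.2177]
eef_rot: [-0.0, 0.541, 0.841, 0.0]
wrist_force: [0.7, 0.5, 0.6]
opening: 0.5
grasp_force: 0.0
```

```bash
python3 -m pendant '[[[0.5,0,0,-10,0,0,0],[0.5,0,0,-35,0,0,0],[0.5,0,0,-65,0,0,0],[0.5,0,0,-100,0,0,0],[0.5,0,0,-135,0,0,0]]]' | egrep 'pos|wrist'
python3 -m pendant '[[[0.5,-10,0,0,0,0,0],[0.5,-25,0,0,0,0,0],[0.5,-30,0,0,0,0,0],[0.5,-30,0,0,0,0,0],[0.5,-30,0,0,0,0,0]]]' | egrep 'pos|wrist'
python3 - <<'E'
from h import *
T=tool();im=snap("wrist","w7.png");v=im[:,:,::-1].copy()
draw(v,"wrist",np.array([.4373,-.3132]),np.arctan2(T[1,0],T[0,0]),.005,T);cv2.imwrite('pics/w7o.png',v)
E
```

```text
eef_pos: [0.4371, -0.3129, 0.3546]
wrist_force: [1.7, -0.1, 0.4]
eef_pos: [0.4495, -0.3403, 0.3522]
wrist_force: [0.2, -0.6, 0.9]
```

View pics/w7o.png

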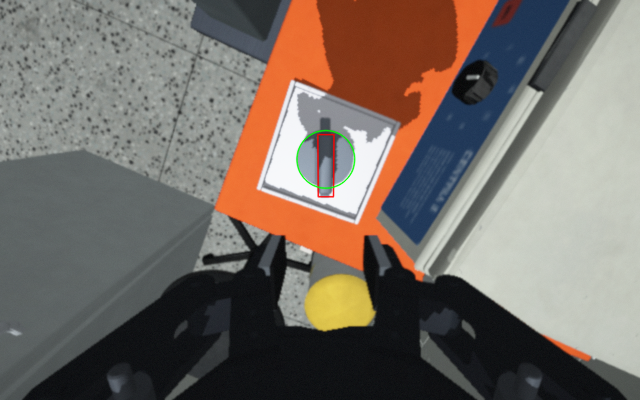

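The cover stands upright and centred in the tray at (325,160), matching the model, and the gripper is clear. Handing in.

```bash
python3 -c "
from bench import ctrl
print(ctrl.hand_in())"
```

```text
the job is handed in; nothing more can be done
None
```

I took the tall holder's cover off, set it upright in the centre of the white tray, kept clear of the short holder's cover, and handed the job in at about 12 s on the robot's clock (no verdict was shown).

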